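# Draw the spare filter plate from the covered filter box and present it

### The job

A dirty filter plate has been left lying on the cover flap of the blue filter box: first lay it squarely on top of the pile of two dirty plates on the bench, edges flush with them, and let go. Then swing the flap fully open by its black bar so that it stays open, draw the clean spare plate up out of the box, and present it over the white inspection pad: upright, one broad face turned squarely to the front edge of the bench (towards the robot), centred over the pad with its lower edge about 10 cm above it. Finish while still holding it there, still; leave the welding magnet and the chisel where they lie.

Things in the scene. Friction and masses are not known exactly. Their poses are not given: they have to be found in the camera images.
- filter_box: Fixed blue box, 130 (x) x 110 (y) x 72 mm high, 4 mm walls and floor, flap on top. Origin mid underside; its -x side, with louvres, faces the robot; the flap hinges on the +x rim. Guide ribs on the two y walls (tops 40 mm above the bench) form a 17 mm slot along y, 5 mm to -x of the centre, holding the spare; 40 mm or more is free before and behind it.
- flap (a joint): Angle of the grey cover flap (132 x 112 x 5 mm, lies on the rim, its top 77 mm above the bench when shut): 0 shut, grows as the front edge rises, 1.8 rad is the stop (past upright, leaning away from the robot). The hinge is stiff (about 0.2 N m) and stays where it is left.
- flap_hinge (a point): Hinge line of the flap: middle of the rear (+x) upper rim of the box, 72 mm above the bench; the axis runs along the box's y.
- flap_bar (a point): Middle of the round black bar on the flap, 10 mm diameter, 80 mm long along the box's y, with a leg at each end. With the flap shut it is 120 mm in front of the hinge line and 38 mm above it (110 mm above the bench), its centre 33 mm off the flap's upper face. Pinched across, it turns between the fingers as the flap swings.
- spent_plate: Loose dirty filter plate, aluminium frame with brown mesh, 80 (x) x 56 (y) x 14 (z) mm, about 100 g, flat on top of the shut flap behind the bar. Origin at the centre of its underside.
- pile_top: Upper plate of the pile, same as the dirty plate: 80 (x) x 56 (y) x 14 (z) mm, loose. Origin at the centre of its underside; its upper face is 28 mm above the bench.
- pile_base: Lower plate of the pile, the same size, loose, flat on the bench. Origin at the centre of its underside. When the pile is left of the box, a heap of brackets stands behind it. High above that left side, 0.55 m over the bench and 0.45 m ahead of the robot, 0.63 m to its left, hangs the head of the work lamp: pass it with the arm drawn in.
- spare_plate: Clean spare filter plate, aluminium frame with white filling, about 80 g, hidden under the shut flap. It stands on a long edge in the slot of the box: 14 mm thick (x, across its broad faces), 80 mm long (y), 56 mm high (z). Origin at the middle of its lower edge; that edge stands 4 mm above the bench in the slot, the upper edge at 60 mm, 12 mm below the box rim.
- pad: Fixed inspection pad, 90 x 90 x 7 mm, white with a black border, flat on the bench, its sides parallel to the bench's edges. Origin at the centre of its underside; its -x side faces the front edge of the bench and the robot.
- weld_magnet: Loose flat hexagonal welding magnet, steel faces and red edge, 79 x 90 x 14 mm, lying flat on the bench to the left of the box's front. Bystander. Origin near the centre of the underside.
- cold_chisel: Loose dark cold chisel, 19 x 155 x 13 mm, lying flat to the right. Bystander. Origin at the centre of the underside.

How it is judged (in metres and radians):
On the way, in this order (a step that is already met when the one before it is completed fails the run):
1. the dirty plate lies squarely on the pile, let go (x of spent_plate in the frame of pile_top between -0.008 and 0.008 m and y of spent_plate in the frame of pile_top between -0.008 and 0.008 m and z of spent_plate in the frame of pile_top between 0.011 and 0.017 m and angle between the x axis of spent_plate and the x axis of pile_top, either way round below 0.14 rad and x of pile_top in the frame of pile_base between -0.008 and 0.008 m and y of pile_top in the frame of pile_base between -0.008 and 0.008 m and z of pile_top in the frame of pile_base between 0.011 and 0.017 m and angle between the x axis of pile_top and the x axis of pile_base, either way round below 0.14 rad and height (world z) of pile_base below 0.005 m and angle between pile_base's own z axis and vertical below 0.1 rad and contact force between the fingers and spent_plate below 0.1 N and linear speed of spent_plate below 0.03 m/s), for 0.2 s.
2. the flap is open past upright (value of joint flap above 1.6 rad), for 0.2 s.
3. the spare plate is drawn up out of the box by the fingers (z of spare_plate in the frame of filter_box above 0.075 m and contact force between the fingers and spare_plate above 1 N), for 0.1 s.
At the end, for the whole second after the job is handed in: Dirty plate on the pile within 8 mm and 0.14 rad of flush, let go; flap past 1.6 rad; spare held by the fingers alone, still, upright and facing front within 0.2 rad, its lower edge's middle within 25 mm of the pad's centre in plan and 65 to 165 mm above the bench (x of spent_plate in the frame of pile_top between -0.008 and 0.008 m and y of spent_plate in the frame of pile_top between -0.008 and 0.008 m and z of spent_plate in the frame of pile_top between 0.011 and 0.017 m and angle between the x axis of spent_plate and the x axis of pile_top, either way round below 0.14 rad and x of pile_top in the frame of pile_base between -0.008 and 0.008 m and y of pile_top in the frame of pile_base between -0.008 and 0.008 m and z of pile_top in the frame of pile_base between 0.011 and 0.017 m and angle between the x axis of pile_top and the x axis of pile_base, either way round below 0.14 rad and height (world z) of pile_base below 0.005 m and angle between pile_base's own z axis and vertical below 0.1 rad and contact force between the arm and spent_plate below 0.1 N and value of joint flap above 1.6 rad and contact force between the fingers and spare_plate above 1 N and contact force between spare_plate and filter_box below 0.1 N and z of spare_plate in the frame of pad between 0.065 and 0.165 m and horizontal distance between spare_plate and pad below 0.025 m and angle between spare_plate's own z axis and vertical below 0.2 rad and angle between the x axis of spare_plate and the x axis of pad, either way round below 0.2 rad and linear speed of spare_plate below 0.02 m/s and angular speed of spare_plate below 0.2 rad/s); the arm keeps its last pose, push and grip.
It fails at once if the magnet or the chisel are shifted by more than 30 mm (distance of any of weld_magnet, cold_chisel from where it was at the start of the episode above 0.03 m).
It also fails if it takes over 64 s, if anything falls off the work surface, if the arm or the gripper's body presses on something with over 40 N, if the wrist force passes 120 N, or if a joint passes its speed limit or range.

### The arm

A 7-joint arm with a two-finger parallel gripper is mounted at the origin on a cart in front of the work surface, level with it; the furniture and walls round the work are solid. World frame = base frame: x ahead of the robot, y to its left, z up, the work surface at z = 0. Lengths are in m, angles in degrees, forces in N, time in s.
With the tool pointing down it reaches from about 0.425 to 0.875 m from the base axis. Payload 4.7 kg.
Tool frame: the origin (TCP) lies between the finger pads; the fingertips stand 8 mm ahead of it and the grasp point (between the pads) lies 11 mm behind it (env.tip_extent is the distance from the TCP to the fingertips, in m); z points along the fingers, y is the line along which they close (so a half turn about z gives the same grasp; the last joint's range is limited). The gripper opens to 87 mm and grips with 3 to 60 N. Pads are 19 mm wide; open, the fingers measure 117 mm over their backs; the gripper's body (75 mm by 190 mm) begins 51 mm behind the grasp point.
Start: joints at [0.808, 18.392, -4.016, 83.108, 1.295, 78.541, -3.26], TCP at [0.65, -0, 0.231] pointing down, gripper open.
Joint ranges: [-163.93, 163.93], [-17.29, 119.83], [-79.2, 71.16], [3.27, 140.29], [-89.18, 269.18], [5.43, 117.66], [-154.24, 154.24]. Speed limits (degrees/s): [147.25, 147.25, 180, 180, 180, 180, 180].

### API

Orientations are given as [roll, pitch, yaw] about the fixed x, y, z axes, in that order (R = Rz(yaw) Ry(pitch) Rx(roll)).
In Python, from cell import sensors, vision, workorder, env gives the robot as it stands.
- The arm moves only by the tool drive_tool, never from a script. Its argument "moves" is a list of rows, each an object of numbers: "x", "y", "z": the shift along the tool's x, y, z in mm; "rx", "ry", "rz": the turn, a rotation vector about the tool's x, y, z in rad; "fingers": the closure, from -1 (fully open) to 1 (shut). In form: [{"x": .., "y": .., "z": .., "rx": .., "ry": .., "rz": .., "fingers": ..}, ...]. A call has 1 to 20 rows; each row is the pose to reach, as a shift and turn from the pose commanded when the call began, along the tool's axes at that moment; what a row does not reach only later rows make up. A row lasts 1/8 s, in which the tool goes at most 62.5 mm and 10.7 degrees, less where a joint would pass 70% of its speed; a pose out of reach is approached as far as the arm can. A call with a gripper value outside its range is refused whole. The fingers move at their own pace and stop on an object; "force" is the grip in N (left out, the last holds). Time passes only in rows, so rows that repeat a pose let the fingers close. It gives the time, the measured TCP pose, the force, the opening and the grip force at its end, in the units of the state.
- sensors.get_obs(): the state, without advancing time (a new reading comes with each control period).
- vision.read_camera(name): name is "scene" or "side" or "wrist"; returns a dict with "image" (384x512x3 uint8, red, green, blue), "fx", "fy", "cx", "cy" (pixels), "k1" (the pictures are not rectified: a ray, as slopes to the right and down, at radius r is drawn at 1 + k1 r^2 times it, then the intrinsics apply), "R" (3x3) and "t" (3): a world point X has camera coordinates R X + t. Camera axes: x right, y down, z forward; pixel columns grow to the right and rows downward; lengths in m; the calibration is good to about 2 mm. A picture is of the moment at which its call begins. There is no depth.
- workorder.sign_off(): hands the job in; it is judged then, once.
The state is a dict: "time_s": time; "qpos": joint angles; "joint_velocities": joint speeds; "effort": joint torques, N m; "tool_pos": TCP position; "tool_rot": TCP orientation; "force": force on the tool from outside, world axes, zero at the start; "wrist_torque": the same for the moment, N m; "grip_width": finger opening in m; "grasp_force": force on a finger pad.
Only numpy, scipy, OpenCV 4.12 (cv2) and the standard library are available. Lean on these libraries where they do the work, as an engineer would, in place of code of your own. Each camera call takes 0.05 s, during which the arm holds its last target. There are 200 camera calls.

## Working session

There is one attempt and no reset: what is moved stays moved. The work goes in short steps, Python scripts to look and compute and a tool call to move; the robot and the scene stay as the last step left them, time stands still between calls to the robot, and variables do not carry over. Pictures are saved under pics/ and viewed, at most 10 in all, crops included, and the job is handed in when it is done.

Besides the shell and the picture viewer there is one more tool, called after "Emit:" in YAML: its name, and indented under it one key for each argument. drive_tool: Moves the arm, as the interface text tells. Its arguments: {"type":"object","properties":{"moves":{"type":"array"},"force":{"type":"number"}},"required":["moves"]}

```bash
mkdir -p pics; ls; cat > h.py <<'E'
import numpy as np, cv2
from cell import sensors, vision, workorder, env
def cam(n,name=None):
    c=vision.read_camera(n)
    if name: cv2.imwrite(f'pics/{name}.png',c['image'][:,:,::-1])
    return c
def ray(c,u,v):
    K=np.array([[c['fx'],0,c['cx']],[0,c['fy'],c['cy']],[0,0,1.]])
    d=np.array([(u-c['cx'])/c['fx'],(v-c['cy'])/c['fy']]);s=d.copy()
    for _ in range(20): s=d/(1+c['k1']*(s@s))
    R=np.array(c['R']);t=np.array(c['t'])
    return -R.T@t, R.T@np.array([s[0],s[1],1])
def onz(c,u,v,z):
    o,d=ray(c,u,v); return o+d*(z-o[2])/d[2]
def proj(c,X):
    p=np.array(c['R'])@np.array(X,float)+np.array(c['t']); s=p[:2]/p[2]; s=s*(1+c['k1']*(s@s))
    return np.array([s[0]*c['fx']+c['cx'],s[1]*c['fy']+c['cy']])
E
python3 - <<'E'
from h import *
a=cam('scene');b=cam('side');w=cam('wrist')
for c in(a,b,w): print(-np.array(c['R']).T@c['t'],c['fx'],c['k1'])
im=np.vstack([np.hstack([a['image'],b['image']])])
cv2.imwrite('pics/s.png',cv2.resize(a['image'][:,:,::-1],(800,600)));cv2.imwrite('pics/d.png',cv2.resize(b['image'][:,:,::-1],(800,600)));cv2.imwrite('pics/w.png',w['image'][:,:,::-1])
for n,c in zip('abc',(a,b,w)): np.save(n+'.npy',c,allow_pickle=True)
print(sensors.get_obs())
E
```

```text
pics
[ 0.0788711  -0.55162606  0.64249669] 351.7908072323183 -0.042658359373876076
[0.31342612 0.63599852 0.73702294] 412.4725830543011 -0.019205269384738873
[0.65087595 0.07882113 0.38397051] 270.8122049015096 -0.007613484743729893
{'time_s': 0.15, 'qpos': array([ 0.80876909, 18.43039367, -4.01648628, 83.15698161,  1.29560827,
       78.54149131, -3.26243134]), 'joint_velocities': array([ 0.00180431, -0.06899789,  0.03016547, -0.20457402, -0.09222712,
       -0.02086384,  0.03503436]), 'effort': array([ 2.16972071e-04, -4.91794288e+01, -4.04079035e-01, -3.12878716e+01,
       -6.39387709e-02,  4.04033612e-02,  9.90178205e-05]), 'tool_pos': array([ 6.49604154e-01, -5.00860951e-05,  2.29716873e-01]), 'tool_rot': array([-1.79916387e+02,  5.28467396e-03,  8.99991830e+01]), 'force': array([-0.43436946, -0.4031608 , -0.47212885]), 'wrist_torque': array([ 0.03404409, -0.06441377, -0.0014472 ]), 'grasp_force': 0.0, 'grip_width': 0.08743011185642798}
```

View pics/s.png

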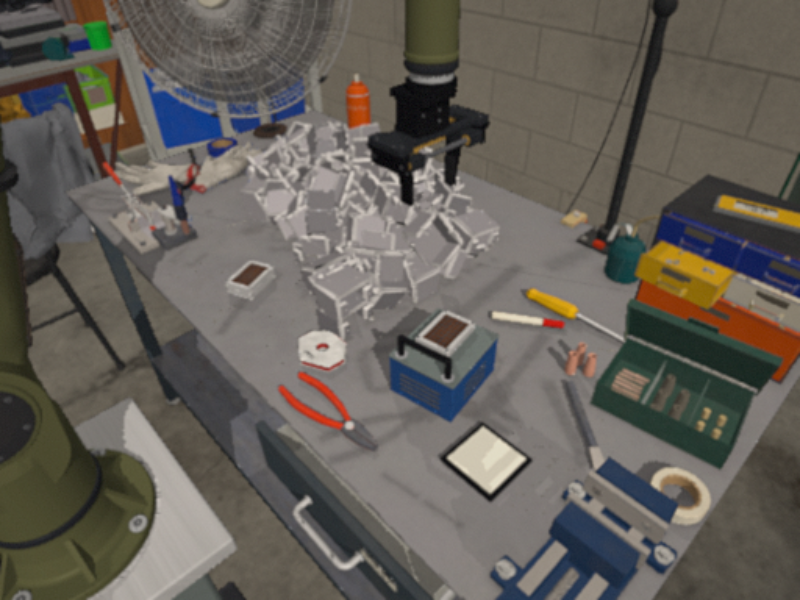

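View pics/d.png

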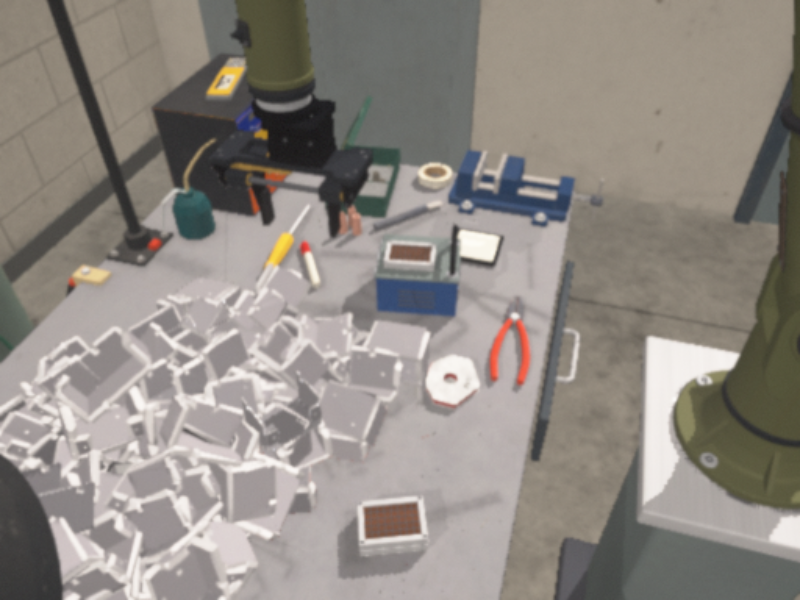

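Scene (800x600): the spent plate on the flap is at (446,332), the pile at (250,280), the pad at (486,460) and the chisel at (583,425). In the side view the spent plate is at (410,255) and the pile at (392,525). Next I measure these with masks.

```bash
cat >> h.py <<'E'
def quad(c,mask,z,near=None):
    n,l,st,ce=cv2.connectedComponentsWithStats(mask.astype(np.uint8))
    out=[]
    for i in range(1,n):
        if st[i,4]<120: continue
        (cx,cy),wh,a=cv2.minAreaRect(np.argwhere(l==i)[:,::-1].astype(np.float32))
        out.append((i,st[i,4],ce[i]))
    return l,out
def plane_rect(c,m,z):
    ys,xs=np.nonzero(m)
    P=np.array([onz(c,x,y,z)[:2] for x,y in zip(xs,ys)])
    (cx,cy),(w,h),a=cv2.minAreaRect((P*1000).astype(np.float32))
    return P.mean(0)*1000,(cx,cy),(w,h),a
def brown(im):
    h=cv2.cvtColor(im,cv2.COLOR_RGB2HSV).astype(int)
    return ((h[...,0]<15)|(h[...,0]>172))&(h[...,1]>70)&(h[...,2]<140)&(h[...,2]>30)
E
python3 - <<'E'
from h import *
np.set_printoptions(precision=1,suppress=True)
A=np.load('a.npy',allow_pickle=True).item();B=np.load('b.npy',allow_pickle=True).item()
for nm,c,locs in(('scene',A,{'spent':(446,332,.091),'pile':(250,276,.028),'pad':(486,460,.007)}),('side',B,{'spent':(410,255,.091),'pile':(392,522,.028),'pad':(479,246,.007)})):
    im=c['image'];hsv=cv2.cvtColor(im,cv2.COLOR_RGB2HSV)
    for k,(u,v,z) in locs.items():
        u=int(u*.64);v=int(v*.64)
        m=brown(im) if k!='pad' else (im.min(2)>170)
        m=cv2.morphologyEx(m.astype(np.uint8),cv2.MORPH_CLOSE,np.ones((3,3)))
        l=cv2.connectedComponents(m)[1]
        if l[v,u]==0: print(nm,k,'miss',hsv[v,u],im[v,u]);continue
        print(nm,k,(l==l[v,u]).sum(),*plane_rect(c,l==l[v,u],z))
    # blue box and black bar
    h=hsv.astype(int)
    u,v=[(443,380),(418,292)][nm=='side'];u=int(u*.64);v=int(v*.64)
    print('box hsv',hsv[v,u]); m=((h[...,0]>100)&(h[...,0]<125)&(h[...,1]>110)).astype(np.uint8)
    l=cv2.connectedComponents(m)[1]; ys,xs=np.nonzero(l==l[v,u]); 
    hull=cv2.convexHull(np.c_[xs,ys].astype(np.int32)); ap=cv2.approxPolyDP(hull,3,True)[:,0]; print(ap.tolist())
    for p in ap: print(p,onz(c,*p,0)*1000,onz(c,*p,.072)*1000)
a=A['image'][190:270,240:330,::-1];b=B['image'][135:215,225:315,::-1]
p=A['image'][160:200,135:180,::-1]; q=B['image'][310:360,215:285,::-1]
top=np.hstack([cv2.resize(a,(400,300)),cv2.resize(b,(400,300))]);bot=np.hstack([cv2.resize(p,(400,300)),cv2.resize(q,(400,300))])
cv2.imwrite('pics/crop1.png',np.vstack([top,bot]))
E
```

```text
scene spent 281 [ 536.1 -149.3] (536.7120361328125, -149.39840698242188) (60.17451477050781, 36.47938537597656) 10.917654991149902
scene pile 126 [437.2 266.6] (437.21282958984375, 268.2299499511719) (56.65730285644531, 33.71192932128906) 24.908790588378906
scene pad 1010 [ 456.9 -303.4] (457.92926025390625, -301.769287109375) (72.74027252197266, 73.5246353149414) 1.0019062757492065
box hsv [ 24  10 134]
[[511, 383], [0, 383], [0, 0], [511, 0]]
[511 383] [ 569.2 -668.2    0. ] [ 514.2 -655.2   72. ]
[  0 383] [-91.5 -43.    0. ] [ -72.4 -100.    72. ]
[0 0] [ 882.8 4335.3    0. ] [ 792.7 3787.6   72. ]
[511   0] [4230.   440.5    0. ] [3764.8  329.3   72. ]
side spent 181 [ 537.3 -143. ] (537.5313110351562, -142.9595489501953) (60.393428802490234, 28.111408233642578) 16.31846046447754
side pile 633 [439.4 273.7] (439.3522644042969, 273.2135009765625) (62.06451416015625, 37.550148010253906) 21.94275665283203
side pad 410 [ 453.7 -302.1] (456.3999328613281, -301.52899169921875) (75.99685668945312, 79.0109634399414) 0.52169269323349
box hsv [111  92 103]
[[511, 383], [0, 383], [0, 0], [511, 0]]
[511 383] [-26.2 224.1   0. ] [  6.9 264.4  72. ]
[  0 383] [838.2 475.5   0. ] [787.  491.2  72. ]
[0 0] [ 2330.1 -1206.      0. ] [ 2133.1 -1026.1    72. ]
[511   0] [ -346.3 -2001.4     0. ] [ -281.9 -1743.7    72. ]
```

View pics/crop1.png

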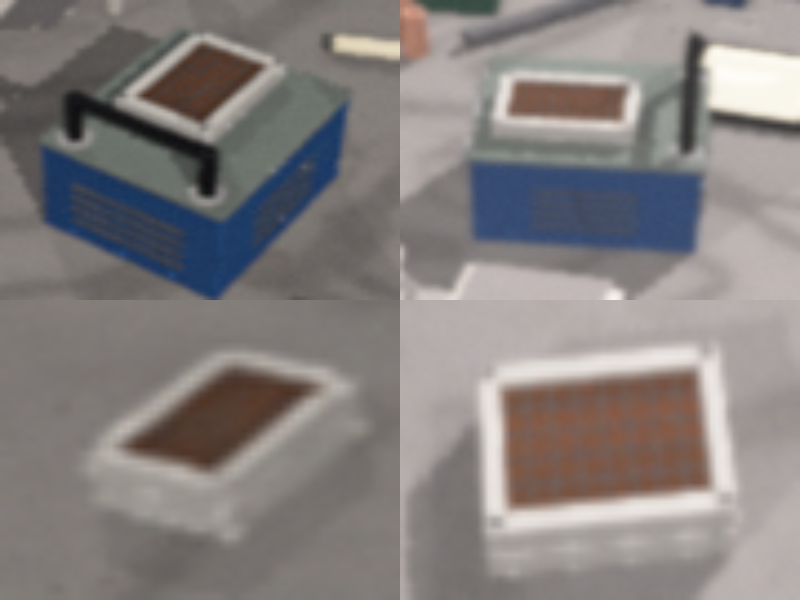

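The crops show the spent plate turned slightly relative to the box, with the bar to the left (front), and the pile plates flush. I'll move in for a close wrist view, with the tool yaw aligned to the plate.

Emit:
drive_tool:
  moves:
    - {"x":-170,"y":-185,"z":30,"rz":1.34,"fingers":-1}
    - {"x":-170,"y":-185,"z":30,"rz":1.34,"fingers":-1}
    - {"x":-170,"y":-185,"z":30,"rz":1.34,"fingers":-1}
    - {"x":-170,"y":-185,"z":30,"rz":1.34,"fingers":-1}
    - {"x":-170,"y":-185,"z":30,"rz":1.34,"fingers":-1}
    - {"x":-170,"y":-185,"z":30,"rz":1.34,"fingers":-1}
    - {"x":-170,"y":-185,"z":30,"rz":1.34,"fingers":-1}
    - {"x":-170,"y":-185,"z":30,"rz":1.34,"fingers":-1}
    - {"x":-170,"y":-185,"z":30,"rz":1.34,"fingers":-1}

```text
invalid input at $.moves[0]: expected keys x, y, z, rx, ry, rz, fingers
```

```bash
python3 - <<'E'
from h import *
np.set_printoptions(precision=1,suppress=True)
A=np.load('a.npy',allow_pickle=True).item()
for x,y,z in((45,222,0),(217,298,0),(335,192,0),(45,147,.072),(217,220,.072),(348,102,.072)): print(onz(A,240+x*.225,190+y*80/300,z)*1000)
w=cam('wrist','w1'); np.save('w1.npy',w,allow_pickle=True)
print(-np.array(w['R']).T@w['t'],np.array(w['R'])[2]); o=sensors.get_obs();print(o['tool_pos'],o['tool_rot'],o['qpos'])
E
```

```text
[ 452.2 -117.2    0. ]
[ 474.4 -223.8    0. ]
[ 585.6 -209.9    0. ]
[ 451.1 -121.3   72. ]
[ 471.1 -222.5   72. ]
[ 593.3 -203.9   72. ]
[0.7 0.1 0.4] [-0.  -0.3 -1. ]
[ 0.6 -0.   0.2] [-179.9    0.    90. ] [ 0.8 18.4 -4.  83.1  1.3 78.5 -3.3]
```

View pics/w1.png

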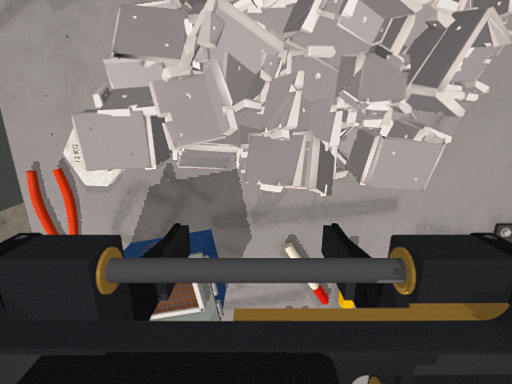

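The wrist image shows the gripper covering rows above 230, and the plate cut off at (180,300). The tool call needs every key, so I'll repeat the move.

Emit:
drive_tool:
  moves:
    - {"x":-170,"y":-195,"z":30,"rx":0,"ry":0,"rz":1.38,"fingers":-1}
    - {"x":-170,"y":-195,"z":30,"rx":0,"ry":0,"rz":1.38,"fingers":-1}
    - {"x":-170,"y":-195,"z":30,"rx":0,"ry":0,"rz":1.38,"fingers":-1}
    - {"x":-170,"y":-195,"z":30,"rx":0,"ry":0,"rz":1.38,"fingers":-1}
    - {"x":-170,"y":-195,"z":30,"rx":0,"ry":0,"rz":1.38,"fingers":-1}
    - {"x":-170,"y":-195,"z":30,"rx":0,"ry":0,"rz":1.38,"fingers":-1}
    - {"x":-170,"y":-195,"z":30,"rx":0,"ry":0,"rz":1.38,"fingers":-1}
    - {"x":-170,"y":-195,"z":30,"rx":0,"ry":0,"rz":1.38,"fingers":-1}
    - {"x":-170,"y":-195,"z":30,"rx":0,"ry":0,"rz":1.38,"fingers":-1}
    - {"x":-170,"y":-195,"z":30,"rx":0,"ry":0,"rz":1.38,"fingers":-1}

```text
time_s: 1.45
tool_pos: [0.455, -0.17, 0.2005]
tool_rot: [180.0, 0.0, 11.0]
force: [-0.9, 0.0, 0.5]
grip_width: 0.0871
grasp_force: 0.0
```

```bash
python3 - <<'E'
from h import *
np.set_printoptions(precision=3,suppress=True)
w=cam('wrist','w2'); np.save('w2.npy',w,allow_pickle=True)
print(-np.array(w['R']).T@w['t'],np.array(w['R'])[2]); o=sensors.get_obs();print(o['tool_pos'],o['tool_rot'],o['qpos'])
E
```

```text
[ 0.533 -0.154  0.355] [-0.279 -0.054 -0.959]
[ 0.455 -0.17   0.201] [179.999   0.003  10.987] [ 10.941  -0.687   6.377 108.388   0.082  72.296 -61.72 ]
```

View pics/w2.png

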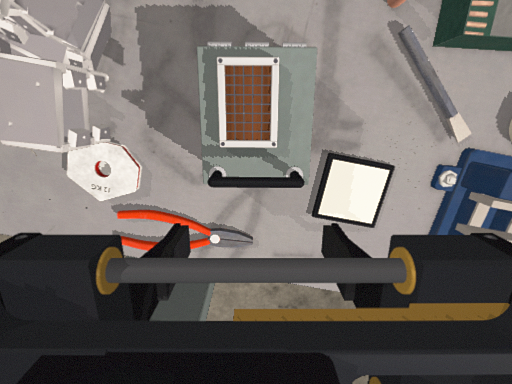

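A clear view: the spent plate spans (217–279, 56–148), the bar runs from (208,182) to (303,182), the pad is at (352,190), and the flap's rear edge is at row 47.

```bash
cat > m.py <<'E'
from h import *
def whitefill(c,u,v,z,brownmode=True):
    """rect of white frame + mesh of the plate whose mesh contains u,v"""
    im=c['image'].astype(int)
    m=((im.min(2)>185)).astype(np.uint8)
    cs,_=cv2.findContours(m,cv2.RETR_EXTERNAL,cv2.CHAIN_APPROX_NONE)
    for k in cs:
        if cv2.contourArea(k)>300 and cv2.pointPolygonTest(k,(u,v),False)>0:
            P=np.array([onz(c,*p,z)[:2] for p in k[:,0]])*1000
            return cv2.minAreaRect(P.astype(np.float32)), cv2.boundingRect(k)
    print('miss',im[int(v),int(u)])
E
python3 - <<'E'
from m import *
np.set_printoptions(precision=1,suppress=True)
w=np.load('w2.npy',allow_pickle=True).item()
print('spent',whitefill(w,248,100,.091)); print('pad',whitefill(w,352,190,.007))
b=brown(w['image']).astype(np.uint8);b=cv2.morphologyEx(b,cv2.MORPH_CLOSE,np.ones((5,5)));l=cv2.connectedComponents(b)[1]
for z in(.091,.085): print('mesh',plane_rect(w,l==l[100,248],z))
print('flap corners',*[onz(w,*p,.077)*1000 for p in((197,46),(316,46),(312,184),(203,184))])
d=(w['image'].max(2)<45).astype(np.uint8)[165:200]; n,l,st,ce=cv2.connectedComponentsWithStats(d);
for i in range(1,n):
    if st[i,4]>150:
        q=np.argwhere(l==i)[:,::-1]+[0,165]
        q=q[q[:,1]>177]; print(st[i],plane_rect(w,np.isin(np.arange(384*512).reshape(384,512),q[:,1]*512+q[:,0]),.11))
E
```

```text
spent (((540.4848022460938, -145.80821228027344), (79.06149291992188, 55.048583984375), 10.685497283935547), (217, 57, 62, 91))
pad (((459.227294921875, -301.0802001953125), (76.37003326416016, 76.10416412353516), 89.92024993896484), (319, 160, 70, 63))
mesh (array([ 541.7, -145.5]), (540.5152587890625, -145.6352081298828), (64.13378143310547, 41.5192985534668), 10.875847816467285)
mesh (array([ 541.9, -145.2]), (540.6896362304688, -145.43524169921875), (65.59175872802734, 42.463226318359375), 10.875977516174316)
flap corners [582.  -90.1  77. ] [ 602.7 -197.9   77. ] [ 474.5 -226.6   77. ] [ 452.7 -113.3   77. ]
[316   0  14  35 181] (array([ 478.8, -227.3]), (478.6676025390625, -227.2921905517578), (21.55122947692871, 4.680017471313477), 0.007533419411629438)
[208   6  96  16 994] (array([ 473.4, -166. ]), (473.3385009765625, -165.9391326904297), (7.665721416473389, 88.57939910888672), 10.882437705993652)
```

Emit:
drive_tool:
  moves:
    - {"x":88.5,"y":-7.5,"z":0,"rx":0,"ry":0,"rz":0,"fingers":-1}
    - {"x":88.5,"y":-7.5,"z":20,"rx":0,"ry":0,"rz":0,"fingers":-1}
    - {"x":88.5,"y":-7.5,"z":60,"rx":0,"ry":0,"rz":0,"fingers":-1}
    - {"x":88.5,"y":-7.5,"z":90,"rx":0,"ry":0,"rz":0,"fingers":-1}
    - {"x":88.5,"y":-7.5,"z":105,"rx":0,"ry":0,"rz":0,"fingers":-1}
    - {"x":88.5,"y":-7.5,"z":112,"rx":0,"ry":0,"rz":0,"fingers":-1}
    - {"x":88.5,"y":-7.5,"z":112,"rx":0,"ry":0,"rz":0,"fingers":-1}
    - {"x":88.5,"y":-7.5,"z":112,"rx":0,"ry":0,"rz":0,"fingers":1}
    - {"x":88.5,"y":-7.5,"z":112,"rx":0,"ry":0,"rz":0,"fingers":1}
    - {"x":88.5,"y":-7.5,"z":112,"rx":0,"ry":0,"rz":0,"fingers":1}
    - {"x":88.5,"y":-7.5,"z":112,"rx":0,"ry":0,"rz":0,"fingers":1}
  force: 20

```text
time_s: 2.88
tool_pos: [0.5406, -0.1459, 0.0888]
tool_rot: [180.0, -0.0, 10.9]
force: [-0.5, -0.0, 1.5]
grip_width: 0.0559
grasp_force: 20.0
```

Emit:
drive_tool:
  moves:
    - {"x":0,"y":0,"z":-25,"rx":0,"ry":0,"rz":0,"fingers":1}
    - {"x":0,"y":0,"z":-70,"rx":0,"ry":0,"rz":0,"fingers":1}
    - {"x":0,"y":-20,"z":-105,"rx":0,"ry":0,"rz":0,"fingers":1}
    - {"x":-15,"y":-60,"z":-111,"rx":0,"ry":0,"rz":-0.04,"fingers":1}
    - {"x":-28,"y":-110,"z":-111,"rx":0,"ry":0,"rz":-0.08,"fingers":1}
    - {"x":-41,"y":-160,"z":-111,"rx":0,"ry":0,"rz":-0.12,"fingers":1}
    - {"x":-54,"y":-210,"z":-111,"rx":0,"ry":0,"rz":-0.16,"fingers":1}
    - {"x":-67,"y":-260,"z":-111,"rx":0,"ry":0,"rz":-0.19,"fingers":1}
    - {"x":-78,"y":-310,"z":-111,"rx":0,"ry":0,"rz":-0.19,"fingers":1}
    - {"x":-88,"y":-350,"z":-111,"rx":0,"ry":0,"rz":-0.19,"fingers":1}
    - {"x":-88,"y":-369,"z":-111,"rx":0,"ry":0,"rz":-0.19,"fingers":1}
    - {"x":-88,"y":-369,"z":-111,"rx":0,"ry":0,"rz":-0.19,"fingers":1}
    - {"x":-88,"y":-369,"z":-111,"rx":0,"ry":0,"rz":-0.19,"fingers":1}
    - {"x":-88,"y":-369,"z":-111,"rx":0,"ry":0,"rz":-0.19,"fingers":1}

```text
time_s: 4.62
tool_pos: [0.3845, 0.1985, 0.1994]
tool_rot: [180.0, 0.0, 21.7]
force: [-0.5, -0.7, -0.3]
grip_width: 0.0555
grasp_force: 20.0
```

```bash
python3 - <<'E'
from m import *
np.set_printoptions(precision=3,suppress=True)
w=cam('wrist','w3'); np.save('w3.npy',w,allow_pickle=True)
o=sensors.get_obs();print(o['tool_pos'],o['tool_rot'],o['qpos'],o['grip_width'],o['grasp_force'])
p=proj(w,[.439,.272,.028]);print(p)
print(whitefill(w,*p,.028))
b=brown(w['image']).astype(np.uint8);b=cv2.morphologyEx(b,cv2.MORPH_CLOSE,np.ones((5,5)));l=cv2.connectedComponents(b)[1]
i=l[int(p[1]),int(p[0])]
print('mesh',i,plane_rect(w,l==i,.028))
E
```

```text
[0.384 0.199 0.199] [179.992   0.013  21.699] [-11.589  -6.697 -17.806 113.896  -2.136  72.508 -96.94 ] 0.05585453074712155 19.99745875597
[213.929 115.725]
(((442.2637634277344, 272.1694641113281), (78.50735473632812, 55.25838851928711), 22.150392532348633), (189, 76, 51, 72))
mesh 2 (array([443.088, 272.278]), (442.01275634765625, 271.9088134765625), (65.17143249511719, 41.01332092285156), 22.210691452026367)
```

View pics/w3.png

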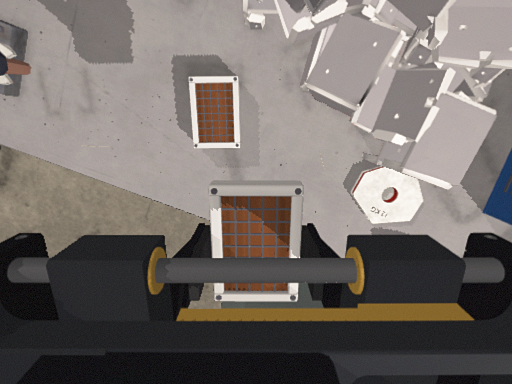

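The held plate spans (209–303, 182–300) and the pile is at (214,112), yaw 22.2°. I'll check where the plate sits in the grip.

```bash
python3 - <<'E'
from m import *
np.set_printoptions(precision=2,suppress=True)
w=np.load('w3.npy',allow_pickle=True).item()
print([onz(w,*p,.2016)*1000 for p in((209,193),(303,193),(298.5,301),(214,301))])
print([onz(w,*p,.2016)*1000 for p in((214,188),(298,190),(219.5,297),(294,297))], 'screws')
b=brown(w['image']).astype(np.uint8);l=cv2.connectedComponents(cv2.morphologyEx(b,cv2.MORPH_CLOSE,np.ones((5,5))))[1]
print('mesh',plane_rect(w,l==l[220,256],.2016))
E
```

```text
[array([407.11, 237.07, 201.6 ]), array([427.35, 185.87, 201.6 ]), array([358.06, 157.64, 201.6 ]), array([337.42, 209.91, 201.6 ])]
[array([411.06, 235.33, 201.6 ]), array([427.94, 189.34, 201.6 ]), array([341.72, 207.54, 201.6 ]), array([359.83, 161.7 , 201.6 ])] screws
mesh (array([397.62, 204.06]), (397.0854187011719, 203.7859649658203), (39.45083999633789, 41.286354064941406), 21.55995750427246)
```

Emit:
drive_tool:
  moves:
    - {"x":40,"y":-24,"z":15,"rx":0,"ry":0,"rz":-0.009,"fingers":1}
    - {"x":80.3,"y":-47,"z":40,"rx":0,"ry":0,"rz":-0.009,"fingers":1}
    - {"x":80.3,"y":-47,"z":85,"rx":0,"ry":0,"rz":-0.009,"fingers":1}
    - {"x":80.3,"y":-47,"z":125,"rx":0,"ry":0,"rz":-0.009,"fingers":1}
    - {"x":80.3,"y":-47,"z":148,"rx":0,"ry":0,"rz":-0.009,"fingers":1}
    - {"x":80.3,"y":-47,"z":155,"rx":0,"ry":0,"rz":-0.009,"fingers":1}
    - {"x":80.3,"y":-47,"z":158,"rx":0,"ry":0,"rz":-0.009,"fingers":1}
    - {"x":80.3,"y":-47,"z":159,"rx":0,"ry":0,"rz":-0.009,"fingers":1}
    - {"x":80.3,"y":-47,"z":159,"rx":0,"ry":0,"rz":-0.009,"fingers":1}

```text
time_s: 5.8
tool_pos: [0.4418, 0.2735, 0.0415]
tool_rot: [-180.0, -0.1, 22.3]
force: [0.7, 0.1, -1.1]
grip_width: 0.0557
grasp_force: 20.0
```

Emit:
drive_tool:
  moves:
    - {"x":-0.4,"y":1.3,"z":0.8,"rx":0,"ry":0,"rz":0,"fingers":1}
    - {"x":-0.4,"y":1.3,"z":1.4,"rx":0,"ry":0,"rz":0,"fingers":1}
    - {"x":-0.4,"y":1.3,"z":1.4,"rx":0,"ry":0,"rz":0,"fingers":1}

```text
time_s: 6.18
tool_pos: [0.4416, 0.2717, 0.0398]
tool_rot: [180.0, -0.0, 22.3]
force: [-0.9, -2.1, 5.5]
grip_width: 0.0561
grasp_force: 20.0
```

Contact (5.5 N). Now I release, lift and back off so the camera can check.

Emit:
drive_tool:
  moves:
    - {"x":0,"y":0,"z":0,"rx":0,"ry":0,"rz":0,"fingers":-1}
    - {"x":0,"y":0,"z":0,"rx":0,"ry":0,"rz":0,"fingers":-1}
    - {"x":0,"y":0,"z":0,"rx":0,"ry":0,"rz":0,"fingers":-1}
    - {"x":0,"y":0,"z":-20,"rx":0,"ry":0,"rz":0,"fingers":-1}
    - {"x":0,"y":0,"z":-70,"rx":0,"ry":0,"rz":0,"fingers":-1}
    - {"x":0,"y":0,"z":-120,"rx":0,"ry":0,"rz":0,"fingers":-1}
    - {"x":-40,"y":25,"z":-160,"rx":0,"ry":0,"rz":0,"fingers":-1}
    - {"x":-80,"y":47,"z":-160,"rx":0,"ry":0,"rz":0,"fingers":-1}
    - {"x":-80,"y":47,"z":-160,"rx":0,"ry":0,"rz":0,"fingers":-1}

```text
time_s: 7.3
tool_pos: [0.3841, 0.1957, 0.1994]
tool_rot: [179.9, -0.0, 22.2]
force: [0.2, 0.4, -0.5]
grip_width: 0.0871
grasp_force: 0.0
```

```bash
python3 - <<'E'
from m import *
np.set_printoptions(precision=3,suppress=True)
w=cam('wrist');b=cam('side')
o=sensors.get_obs();print(o['time_s'],o['tool_pos'],o['tool_rot'],o['qpos'])
p=proj(w,[.442,.272,.042]);print(p,whitefill(w,*p,.042))
u,v=map(int,p)
x=cv2.resize(w['image'][v-50:v+50,u-65:u+65,::-1],(400,300),interpolation=2)
q=proj(b,[.442,.272,.03]);u,v=map(int,q)
y=cv2.resize(b['image'][v-40:v+40,u-52:u+52,::-1],(400,300),interpolation=2)
cv2.imwrite('pics/chk.png',np.hstack([x,y]))
E
```

```text
7.4 [0.385 0.198 0.199] [179.995  -0.07   22.313] [-10.183  -6.692 -19.001 113.868  -2.268  72.406 -96.068]
[211.001 111.592] (((441.364013671875, 271.4764709472656), (78.1152114868164, 55.10527801513672), 22.00067138671875), (184, 74, 53, 75))
```

View pics/chk.png

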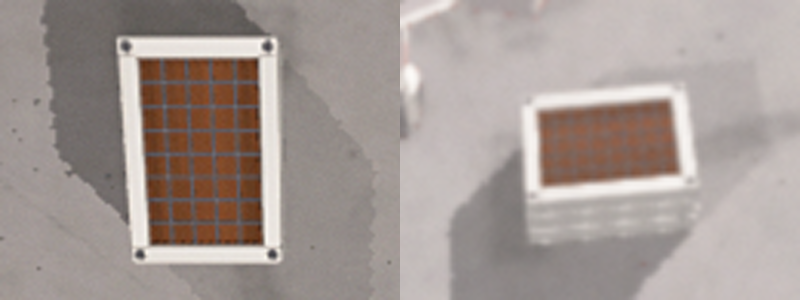

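The dirty plate sits flush on the pile in both crops (wrist centre (200,150), side (610,165)). Next I go above the bar, with the tool's closing axis along the box x.

Emit:
drive_tool:
  moves:
    - {"x":-8,"y":50,"z":0,"rx":0,"ry":0,"rz":-0.17,"fingers":-1}
    - {"x":-16,"y":105,"z":0,"rx":0,"ry":0,"rz":-0.34,"fingers":-1}
    - {"x":-24,"y":160,"z":0,"rx":0,"ry":0,"rz":-0.51,"fingers":-1}
    - {"x":-32,"y":215,"z":0,"rx":0,"ry":0,"rz":-0.68,"fingers":-1}
    - {"x":-40,"y":270,"z":0,"rx":0,"ry":0,"rz":-0.85,"fingers":-1}
    - {"x":-49,"y":325,"z":0,"rx":0,"ry":0,"rz":-1.02,"fingers":-1}
    - {"x":-55.7,"y":370.4,"z":0,"rx":0,"ry":0,"rz":-1.19,"fingers":-1}
    - {"x":-55.7,"y":370.4,"z":15,"rx":0,"ry":0,"rz":-1.372,"fingers":-1}
    - {"x":-55.7,"y":370.4,"z":30,"rx":0,"ry":0,"rz":-1.372,"fingers":-1}
    - {"x":-55.7,"y":370.4,"z":40,"rx":0,"ry":0,"rz":-1.372,"fingers":-1}
    - {"x":-55.7,"y":370.4,"z":40,"rx":0,"ry":0,"rz":-1.372,"fingers":-1}

```text
time_s: 8.78
tool_pos: [0.4741, -0.1645, 0.1581]
tool_rot: [-179.9, -0.1, 101.0]
force: [-0.6, -0.8, 0.1]
grip_width: 0.0869
grasp_force: 0.0
```

```bash
python3 - <<'E'
from m import *
np.set_printoptions(precision=4,suppress=True)
o=sensors.get_obs();print(o['time_s'],o['tool_pos'],o['tool_rot'],o['qpos'])
R=cv2.Rodrigues(np.zeros(3))[0]
y=np.radians(o['tool_rot'][2]);T=np.array([[np.cos(y),np.sin(y),0],[np.sin(y),-np.cos(y),0],[0,0,-1]])
print(T.T@(np.array([.4734,-.166,.100])-o['tool_pos'])*1000)
E
```

```text
8.775 [ 0.4741 -0.1645  0.1581] [-179.8954   -0.0503  100.9551] [  5.7652   3.2061  10.7082 109.5422  -0.641   67.4248  27.6594]
[-1.3072 -0.9179 58.0535]
```

Emit:
drive_tool:
  moves:
    - {"x":-1.3,"y":-0.9,"z":25,"rx":0,"ry":0,"rz":0,"fingers":-1}
    - {"x":-1.3,"y":-0.9,"z":48,"rx":0,"ry":0,"rz":0,"fingers":-1}
    - {"x":-1.3,"y":-0.9,"z":58,"rx":0,"ry":0,"rz":0,"fingers":-1}
    - {"x":-1.3,"y":-0.9,"z":58,"rx":0,"ry":0,"rz":0,"fingers":1}
    - {"x":-1.3,"y":-0.9,"z":58,"rx":0,"ry":0,"rz":0,"fingers":1}
    - {"x":-1.3,"y":-0.9,"z":58,"rx":0,"ry":0,"rz":0,"fingers":1}
    - {"x":-1.3,"y":-0.9,"z":58,"rx":0,"ry":0,"rz":0,"fingers":1}
    - {"x":-1.3,"y":-0.9,"z":58,"rx":0,"ry":0,"rz":0,"fingers":1}
  force: 15

```text
time_s: 9.78
tool_pos: [0.4739, -0.1673, 0.1014]
tool_rot: [180.0, 0.0, 100.9]
force: [0.7, 0.5, -0.6]
grip_width: 0.045
grasp_force: 0.0
```

```bash
python3 - <<'E'
import numpy as np
a0=np.arctan2(38,-120);r=np.hypot(38,120)
for t in np.arange(0,1.83,.12): print(round(t,2),np.round([r*np.cos(a0-t)+120, -(r*np.sin(a0-t)-38)],1))
E
```

```text
0.0 [ 0. -0.]
0.12 [  5.4 -14.1]
0.24 [ 12.5 -27.4]
0.36 [ 21.1 -39.8]
0.48 [ 31.1 -51.1]
0.6 [ 42.4 -61.1]
0.72 [ 54.8 -69.7]
0.84 [ 68.2 -76.7]
0.96 [ 82.3 -82.1]
1.08 [ 97.  -85.7]
1.2 [111.9 -87.6]
1.32 [127.  -87.7]
1.44 [142.  -85.9]
1.56 [156.7 -82.4]
1.68 [170.9 -77.1]
1.8 [184.3 -70.2]
```

Emit:
drive_tool:
  moves:
    - {"x":0,"y":0,"z":0,"rx":0,"ry":0,"rz":0,"fingers":1}
    - {"x":0,"y":0,"z":0,"rx":0,"ry":0,"rz":0,"fingers":1}
    - {"x":0,"y":0,"z":0,"rx":0,"ry":0,"rz":0,"fingers":1}
    - {"x":0,"y":0,"z":0,"rx":0,"ry":0,"rz":0,"fingers":1}
    - {"x":0,"y":0,"z":0,"rx":0,"ry":0,"rz":0,"fingers":1}

```text
time_s: 10.4
tool_pos: [0.4727, -0.1675, 0.101]
tool_rot: [-179.9, -0.0, 100.9]
force: [-4.4, 0.0, 3.6]
grip_width: 0.0094
grasp_force: 15.0
```

Emit:
drive_tool:
  moves:
    - {"x":0,"y":5.4,"z":-14.1,"rx":0,"ry":0,"rz":0,"fingers":1}
    - {"x":0,"y":12.5,"z":-27.4,"rx":0,"ry":0,"rz":0,"fingers":1}
    - {"x":0,"y":21.1,"z":-39.8,"rx":0,"ry":0,"rz":0,"fingers":1}
    - {"x":0,"y":31.1,"z":-51.1,"rx":0,"ry":0,"rz":0,"fingers":1}
    - {"x":0,"y":42.4,"z":-61.1,"rx":0,"ry":0,"rz":0,"fingers":1}
    - {"x":0,"y":54.8,"z":-69.7,"rx":0,"ry":0,"rz":0,"fingers":1}
    - {"x":0,"y":68.2,"z":-76.7,"rx":0,"ry":0,"rz":0,"fingers":1}
    - {"x":0,"y":82.3,"z":-82.1,"rx":0,"ry":0,"rz":0,"fingers":1}
    - {"x":0,"y":97,"z":-85.7,"rx":0,"ry":0,"rz":0,"fingers":1}

```text
time_s: 11.52
tool_pos: [0.5703, -0.1495, 0.1889]
tool_rot: [179.9, 0.1, 100.9]
force: [-2.3, -3.1, 2.4]
grip_width: 0.0094
grasp_force: 15.0
```

Emit:
drive_tool:
  moves:
    - {"x":0,"y":14.9,"z":-1.9,"rx":0,"ry":0,"rz":0,"fingers":1}
    - {"x":0,"y":30,"z":-2,"rx":0,"ry":0,"rz":0,"fingers":1}
    - {"x":0,"y":45,"z":-0.2,"rx":0,"ry":0,"rz":0,"fingers":1}
    - {"x":0,"y":59.7,"z":3.3,"rx":0,"ry":0,"rz":0,"fingers":1}
    - {"x":0,"y":73.9,"z":8.6,"rx":0,"ry":0,"rz":0,"fingers":1}
    - {"x":0,"y":86.5,"z":15,"rx":0,"ry":0,"rz":0,"fingers":1}
    - {"x":0,"y":86.5,"z":15,"rx":0,"ry":0,"rz":0,"fingers":1}
    - {"x":0,"y":86.5,"z":15,"rx":0,"ry":0,"rz":0,"fingers":1}

```text
time_s: 12.52
tool_pos: [0.6538, -0.1331, 0.1705]
tool_rot: [-179.9, 0.0, 100.9]
force: [-2.2, -4.7, -0.1]
grip_width: 0.0091
grasp_force: 15.0
```

Emit:
drive_tool:
  moves:
    - {"x":0,"y":0,"z":0,"rx":0,"ry":0,"rz":0,"fingers":0.56}
    - {"x":0,"y":0,"z":0,"rx":0,"ry":0,"rz":0,"fingers":0.56}
    - {"x":0,"y":0,"z":0,"rx":0,"ry":0,"rz":0,"fingers":0.56}
    - {"x":0,"y":1,"z":-10,"rx":0,"ry":0,"rz":0,"fingers":0.56}
    - {"x":0,"y":3,"z":-25,"rx":0,"ry":0,"rz":0,"fingers":0.56}
    - {"x":0,"y":5,"z":-50,"rx":0,"ry":0,"rz":0,"fingers":0.56}
    - {"x":0,"y":5,"z":-90,"rx":0,"ry":0,"rz":0,"fingers":0.56}
    - {"x":0,"y":5,"z":-90,"rx":0,"ry":0,"rz":0,"fingers":0.56}

```text
time_s: 13.52
tool_pos: [0.6612, -0.1319, 0.2678]
tool_rot: [179.5, 0.2, 100.9]
force: [0.0, -0.3, -0.1]
grip_width: 0.0193
grasp_force: 0.0
```

```bash
python3 - <<'E'
from m import *
np.set_printoptions(precision=4,suppress=True)
a=cam('scene');b=cam('side');o=sensors.get_obs();print(o['time_s'],o['tool_pos'],o['tool_rot'],o['qpos'],o['grip_width'])
q=proj(a,[.54,-.15,.1]);u,v=map(int,q);print(u,v)
x=cv2.resize(a['image'][v-60:v+60,u-80:u+80,::-1],(400,300),interpolation=2)
q=proj(b,[.54,-.15,.1]);u,v=map(int,q);print(u,v)
y=cv2.resize(b['image'][v-60:v+60,u-80:u+80,::-1],(400,300),interpolation=2)
cv2.imwrite('pics/flap.png',np.hstack([x,y]))
np.save('a2.npy',a,allow_pickle=True);np.save('b2.npy',b,allow_pickle=True)
E
```

```text
13.625 [ 0.6593 -0.1315  0.2632] [179.8808   0.0328 100.9474] [ 2.1984 20.2634  9.1543 77.2663 -3.199  82.5961 22.1482] 0.019186749998012655
286 207
261 156
```

View pics/flap.png

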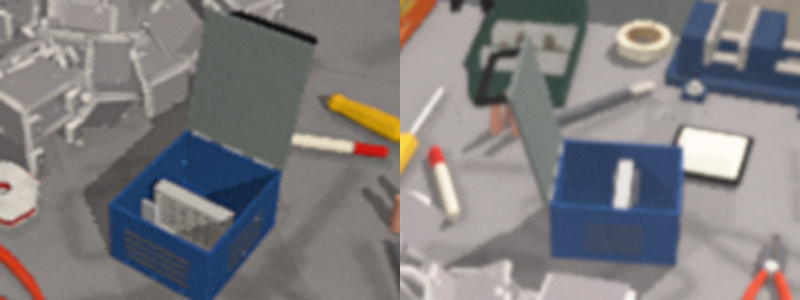

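The flap stands open past upright (crop (250,90)); the spare stands in the slot (scene crop (195,205), side crop (625,185)). Next I measure it from both views.

```bash
python3 - <<'E'
from m import *
np.set_printoptions(precision=1,suppress=True)
a=np.load('a2.npy',allow_pickle=True).item();b=np.load('b2.npy',allow_pickle=True).item()
f=lambda x,y:onz(a,286-80+x*.4,207-60+y*.4,.06)*1000
g=lambda x,y:onz(b,261-80+x*.4,156-60+y*.4,.06)*1000
print([f(*p) for p in((155,185),(165,180),(225,222),(234,214))]);print([g(*p) for p in((617,160),(633,160),(632,208),(614,208))])
E
```

```text
[array([ 508.1, -121.6,   60. ]), array([ 519.8, -123.4,   60. ]), array([ 519.7, -200.5,   60. ]), array([ 533.1, -199.5,   60. ])]
[array([ 128.2, -310.2,   60. ]), array([ 111.7, -315. ,   60. ]), array([ 114.3, -233.4,   60. ]), array([ 131.8, -228.3,   60. ])]
```

Emit:
drive_tool:
  moves:
    - {"x":-25,"y":-50,"z":-5,"rx":0,"ry":0,"rz":0,"fingers":0}
    - {"x":-50,"y":-95,"z":-5,"rx":0,"ry":0,"rz":0,"fingers":0}
    - {"x":-80,"y":-139,"z":0,"rx":0,"ry":0,"rz":0,"fingers":0}
    - {"x":-80,"y":-139,"z":10,"rx":0,"ry":0,"rz":0,"fingers":0}
    - {"x":-80,"y":-139,"z":10,"rx":0,"ry":0,"rz":0,"fingers":0}

```text
time_s: 14.25
tool_pos: [0.537, -0.2354, 0.2504]
tool_rot: [-179.9, -0.1, 101.0]
force: [-0.7, 0.6, 0.2]
grip_width: 0.0431
grasp_force: 0.0
```

```bash
python3 - <<'E'
from m import *
np.set_printoptions(precision=4,suppress=True)
w=cam('wrist','w5');o=sensors.get_obs();print(o['time_s'],o['tool_pos'],o['tool_rot'],o['grip_width'])
np.save('w5.npy',w,allow_pickle=True); print(proj(w,[.5225,-.1565,.06]))
b=np.load('b2.npy',allow_pickle=True).item()
g=lambda x,y:onz(b,261-80+(x-400)*.4,156-60+y*.4,.06)*1000
print([g(*p) for p in((617,160),(633,160),(632,208),(614,208))])
E
```

```text
14.3 [ 0.5379 -0.2348  0.2509] [-179.9383   -0.0958  101.0414] 0.04360789898069601
[255.3953 113.059 ]
[array([ 535.4616, -190.5438,   60.    ]), array([ 519.2472, -195.2934,   60.    ]), array([ 500.3417, -120.3714,   60.    ]), array([ 517.625 , -115.3154,   60.    ])]
```

View pics/w5.png

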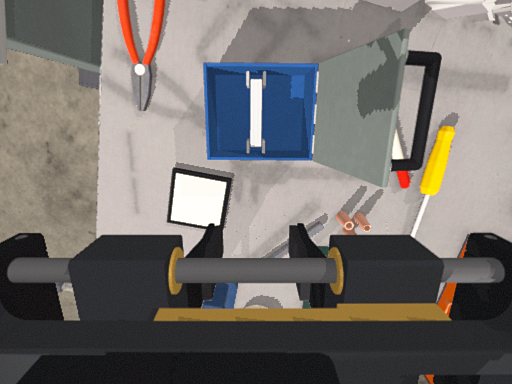

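The spare's top edge is at (256,112), against a predicted (255,113): the measurement agrees, and the tool yaw is parallel to it. Next I move above it, tilting 13° so the gripper body clears the open flap.

Emit:
drive_tool:
  moves:
    - {"x":40,"y":1,"z":0,"rx":-0.1,"ry":0,"rz":0,"fingers":0}
    - {"x":79,"y":1.7,"z":10,"rx":-0.227,"ry":0,"rz":0,"fingers":0}
    - {"x":79,"y":1.7,"z":60,"rx":-0.227,"ry":0,"rz":0,"fingers":0}
    - {"x":79,"y":1.7,"z":110,"rx":-0.227,"ry":0,"rz":0,"fingers":0}
    - {"x":79,"y":1.7,"z":150,"rx":-0.227,"ry":0,"rz":0,"fingers":0}
    - {"x":79,"y":1.7,"z":150,"rx":-0.227,"ry":0,"rz":0,"fingers":0}
    - {"x":79,"y":1.7,"z":150,"rx":-0.227,"ry":0,"rz":0,"fingers":0}

```text
time_s: 15.18
tool_pos: [0.526, -0.1581, 0.1036]
tool_rot: [166.9, 0.1, 101.0]
force: [0.7, -0.1, -0.1]
grip_width: 0.0435
grasp_force: 0.0
```

```bash
cat >> h.py <<'E'
from scipy.spatial.transform import Rotation as Ro
def T(): 
    o=sensors.get_obs(); return o['tool_pos'],Ro.from_euler('xyz',o['tool_rot'],degrees=True).as_matrix(),o
def totool(dw): return T()[1].T@np.array(dw)
E
python3 - <<'E'
from m import *
np.set_printoptions(precision=2,suppress=True)
p,R,o=T();print(p*1000,o['tool_rot'],o['force'],R[:,2],o['grip_width'],o['qpos'])
print(R.T@(np.array([524,-156.3,44])-p*1000))
E
```

```text
[ 525.96 -158.09  103.57] [166.87   0.06 101.03] [ 0.66 -0.05 -0.08] [ 0.22  0.04 -0.97] 0.04353593562450777 [  7.91   4.13  10.55 116.56  -9.55  48.25  35.07]
[  2.19 -15.07  57.65]
```

Emit:
drive_tool:
  moves:
    - {"x":2.2,"y":-5,"z":14,"rx":0,"ry":0,"rz":0,"fingers":0}
    - {"x":2.2,"y":-9,"z":32,"rx":0,"ry":0,"rz":0,"fingers":0}
    - {"x":2.2,"y":-12.5,"z":46,"rx":0,"ry":0,"rz":0,"fingers":0}
    - {"x":2.2,"y":-15,"z":57.5,"rx":0,"ry":0,"rz":0,"fingers":0}
    - {"x":2.2,"y":-15,"z":57.5,"rx":0,"ry":0,"rz":0,"fingers":0}
    - {"x":2.2,"y":-15,"z":57.5,"rx":0,"ry":0,"rz":0,"fingers":0}

```text
time_s: 15.92
tool_pos: [0.5226, -0.1569, 0.0429]
tool_rot: [166.9, 0.0, 100.9]
force: [-0.2, 0.2, -0.3]
grip_width: 0.0434
grasp_force: 0.0
```

No contact. I close gently, then hold harder.

Emit:
drive_tool:
  moves:
    - {"x":0,"y":0,"z":0,"rx":0,"ry":0,"rz":0,"fingers":1}
    - {"x":0,"y":0,"z":0,"rx":0,"ry":0,"rz":0,"fingers":1}
    - {"x":0,"y":0,"z":0,"rx":0,"ry":0,"rz":0,"fingers":1}
    - {"x":0,"y":0,"z":0,"rx":0,"ry":0,"rz":0,"fingers":1}
    - {"x":0,"y":0,"z":0,"rx":0,"ry":0,"rz":0,"fingers":1}
    - {"x":0,"y":0,"z":0,"rx":0,"ry":0,"rz":0,"fingers":1}
  force: 18

```text
time_s: 16.68
tool_pos: [0.5206, -0.157, 0.0424]
tool_rot: [167.2, -0.1, 100.9]
force: [-6.1, -0.5, 7.3]
grip_width: 0.0166
grasp_force: 17.0
```

```bash
python3 - <<'E'
from m import *
np.set_printoptions(precision=2,suppress=True)
print(totool([0,0,10]),totool([0,0,100]),totool([-120,0,0]))
E
```

```text
[ 0.01  2.22 -9.75] [  0.11  22.23 -97.5 ] [  22.75 -114.88  -26.17]
```

Emit:
drive_tool:
  moves:
    - {"x":0,"y":2.2,"z":-9.75,"rx":0,"ry":0,"rz":0,"fingers":1}
    - {"x":0,"y":4.4,"z":-19.5,"rx":0,"ry":0,"rz":0,"fingers":1}
    - {"x":0,"y":6.7,"z":-29.2,"rx":0,"ry":0,"rz":0,"fingers":1}
    - {"x":0,"y":8.9,"z":-39,"rx":0,"ry":0,"rz":0,"fingers":1}
    - {"x":0,"y":11.1,"z":-48.8,"rx":0,"ry":0,"rz":0,"fingers":1}
    - {"x":0,"y":11.1,"z":-48.8,"rx":0,"ry":0,"rz":0,"fingers":1}

```text
time_s: 17.42
tool_pos: [0.5243, -0.1569, 0.0951]
tool_rot: [166.7, 0.1, 101.0]
force: [-0.2, 0.0, -0.7]
grip_width: 0.0137
grasp_force: 18.0
```

It has aligned with the pads (13.7 mm). I lift on clear.

Emit:
drive_tool:
  moves:
    - {"x":0,"y":4.4,"z":-19.5,"rx":0,"ry":0,"rz":0,"fingers":1}
    - {"x":0,"y":11.1,"z":-49,"rx":0,"ry":0,"rz":0,"fingers":1}
    - {"x":0,"y":18,"z":-78,"rx":0,"ry":0,"rz":0,"fingers":1}
    - {"x":0,"y":22,"z":-97,"rx":0,"ry":0,"rz":0,"fingers":1}
    - {"x":0,"y":22,"z":-97,"rx":0,"ry":0,"rz":0,"fingers":1}
    - {"x":0,"y":22,"z":-97,"rx":0,"ry":0,"rz":0,"fingers":1}
  force: 25

```text
time_s: 18.18
tool_pos: [0.5212, -0.1565, 0.191]
tool_rot: [167.0, -0.0, 101.0]
force: [0.3, 0.5, -1.4]
grip_width: 0.0137
grasp_force: 25.0
```

```bash
python3 - <<'E'
from m import *
np.set_printoptions(precision=3,suppress=True)
p,R,o=T();print(p*1000,o['tool_rot'],o['grip_width'],o['grasp_force'])
Rt=Ro.from_euler('xyz',[180,0,90],degrees=True).as_matrix()
print('rotvec',Ro.from_matrix(R.T@Rt).as_rotvec())
for z in(220,180,157): print(R.T@(np.array([458.5,-301.3,z])-p*1000))
E
```

```text
[ 521.212 -156.521  191.045] [167.047  -0.027 100.955] 0.013714262848122877 24.981149771483615
rotvec [ 0.225 -0.022  0.19 ]
[-130.209  -80.313  -48.246]
[-130.227  -89.279   -9.264]
[-130.238  -94.434   13.151]
```

Emit:
drive_tool:
  moves:
    - {"x":-20,"y":-14,"z":-5,"rx":0,"ry":0,"rz":0,"fingers":1}
    - {"x":-45,"y":-32,"z":-5,"rx":0.06,"ry":-0.005,"rz":0.05,"fingers":1}
    - {"x":-75,"y":-54,"z":0,"rx":0.12,"ry":-0.011,"rz":0.1,"fingers":1}
    - {"x":-105,"y":-76,"z":5,"rx":0.18,"ry":-0.017,"rz":0.15,"fingers":1}
    - {"x":-125,"y":-91,"z":14,"rx":0.225,"ry":-0.022,"rz":0.19,"fingers":1}
    - {"x":-130.2,"y":-96,"z":20,"rx":0.225,"ry":-0.022,"rz":0.19,"fingers":1}
    - {"x":-130.2,"y":-96,"z":20,"rx":0.225,"ry":-0.022,"rz":0.19,"fingers":1}
    - {"x":-130.2,"y":-96,"z":20,"rx":0.225,"ry":-0.022,"rz":0.19,"fingers":1}

```text
time_s: 19.18
tool_pos: [0.4594, -0.3004, 0.1511]
tool_rot: [179.9, -0.0, 90.1]
force: [-0.8, -1.4, -1.3]
grip_width: 0.0138
grasp_force: 25.0
```

```bash
python3 - <<'E'
from m import *
np.set_printoptions(precision=3,suppress=True)
a=cam('scene');b=cam('side')
p,R,o=T();print(o['time_s'],p*1000,o['tool_rot'],o['grip_width'],o['grasp_force'],o['qpos'])
L=[]
for c in(a,b):
    u,v=map(int,proj(c,[.47,-.28,.11])); print(u,v)
    L.append(cv2.resize(c['image'][v-60:v+60,u-80:u+80,::-1],(400,300),interpolation=2))
cv2.imwrite('pics/fin.png',np.hstack(L))
np.save('a3.npy',a,allow_pickle=True);np.save('b3.npy',b,allow_pickle=True)
E
```

```text
19.275 [ 459.498 -300.677  151.477] [179.839   0.009  90.095] 0.014069443979774787 24.980950994649902 [ 14.342   9.142  17.753 104.221  -3.103  66.955  33.187]
310 251
300 129
```

View pics/fin.png

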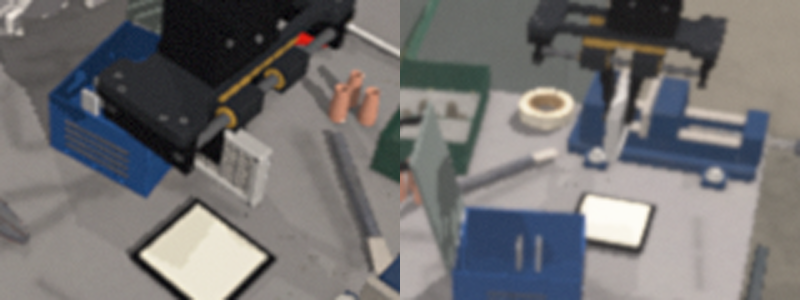

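The held plate shows in the scene crop with its end corners at (270,145) and (262,203), and in the side crop at (618,75–158). I'll compare that with the ideal projected corners.

```bash
python3 - <<'E'
from m import *
np.set_printoptions(precision=1,suppress=True)
a=np.load('a3.npy',allow_pickle=True).item();b=np.load('b3.npy',allow_pickle=True).item()
for n,c,(u,v),off in(('scene',a,(310,251),0),('side',b,(300,129),400)):
  for y in(-.3405,-.2605):
    for x in(.4525,.4665):
      print(n,x,y,[((proj(c,[x,y,z])-[u-80,v-60])/.4+[off,0]) for z in(.11,.166)])
x=b['image'][129-60+15:129-60+70,300-80+75:300-80+105,::-1]
y=a['image'][251-60+40:251-60+90,310-80+60:310-80+115,::-1]
cv2.imwrite('pics/fin2.png',np.hstack([cv2.resize(x,(320,586),interpolation=2),cv2.resize(y,(470,586),interpolation=2)]))
E
```

```text
scene 0.4525 -0.3405 [array([248.8, 208.6]), array([258.2, 158.9])]
scene 0.4665 -0.3405 [array([260.3, 198.2]), array([270.3, 148.4])]
scene 0.4525 -0.2605 [array([168.3, 150.2]), array([172.7, 100.6])]
scene 0.4665 -0.2605 [array([180., 141.]), array([184.9,  91.4])]
side 0.4525 -0.3405 [array([628.2, 124.7]), array([632.4,  80.3])]
side 0.4665 -0.3405 [array([615.8, 122.7]), array([619.6,  78.4])]
side 0.4525 -0.2605 [array([613.5, 164.5]), array([617.5, 119.1])]
side 0.4665 -0.2605 [array([600.6, 162.3]), array([604.1, 117. ])]
```

View pics/fin2.png

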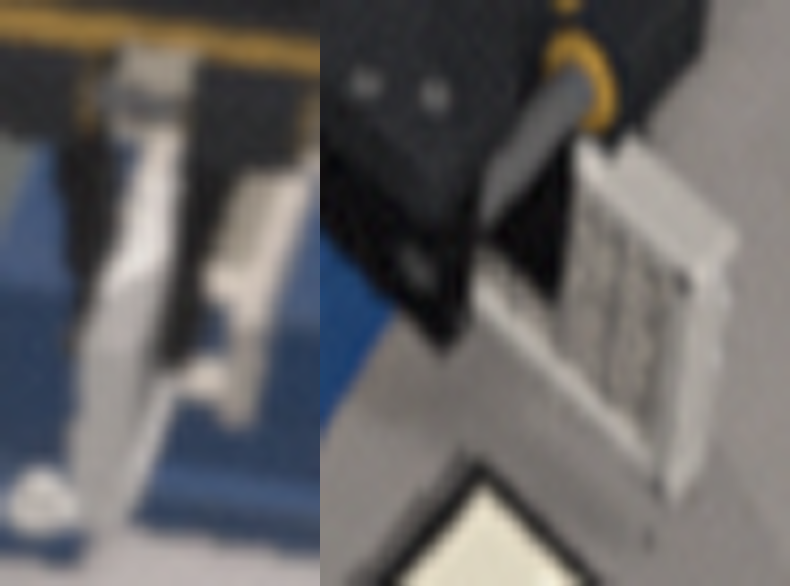

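The plate is gripped flush and centred, but its in-plane spin is worth measuring numerically. I'll do that with bright-mask profiles.

```bash
python3 - <<'E'
from m import *
np.set_printoptions(precision=1,suppress=True,linewidth=200)
w=cam('wrist'); p,R,o=T(); g=w['image'].mean(2).astype(int)
for y in(-.2605,-.3405):
  for z in(.165,.109): print(y,z,[proj(w,[x,y,z]) for x in(.4525,.4665)])
u=int(proj(w,[.4595,-.27,.165])[0]); 
for uu in (u-4,u,u+4): print(uu,'rows150-300:',g[150:300:3,uu])
a=np.load('a3.npy',allow_pickle=True).item(); ga=a['image'].mean(2).astype(int)
print('scene lower-edge expected',[proj(a,[.4525,y,.11]) for y in(-.3405,-.3205,-.3005)])
for c in range(306,334,3):
    k=int(proj(a,[.4525,-.3205,.11])[1]); print(c,ga[255:285,c])
E
```

```text
-0.2605 0.165 [array([240.8, 188.9]), array([266.7, 188.9])]
-0.2605 0.109 [array([244.5, 168.8]), array([263.5, 168.7])]
-0.3405 0.165 [array([242.8, 312.5]), array([265.3, 312.4])]
-0.3405 0.109 [array([245.7, 264.7]), array([262.7, 264.6])]
249 rows150-300: [ 32 223 244 243 243 243 244 234 137 137 140 142 141 156 165 171 171 172 174 169 169 168 169 170 169 169 168 166 168 166 164 165 169 167 167 171  71  76  82  87  85  86  80  76  88 220 218 217 217
 217]
253 rows150-300: [ 33 225 243 243 243 243 243 231 138 140 138 140 142 156 168 177 174 174 175 175 175 174 174 174 171 175 174 176 175 174 173 177 172 176 238 237  90  75  82  83  85  83  81  78  89 223 221 222 221
 222]
257 rows150-300: [ 31 225 243 243 242 244 243 232 137 140 139 138 140 155 165 177 175 176 175 177 173 175 174 177 175 174 177 173 170 174 172 174 167 235 234 233  90  77  83  87  85  87  81  76  90 223 221 221 221
 220]
scene lower-edge expected [array([329.5, 274.5]), array([321.1, 268.3]), array([312.9, 262.4])]
306 [ 14  21  36  51  61  90 109 109 108 104 106 108 111 107  90  75  66  46  42  90 154 200 214 210
[... 459 characters left out ...]
5 127 120 117 112 110 111 113 113 104  71  60 122 191 225 228 227 226]
321 [117 112 122 125 125 122 125 123 134 162 168 144 126 126 127 127 122 117 112 108 110 114 122 116  85  56  96 163 207 219]
324 [105 101  97 100 106 114 118 120 122 114 127 163 168 149 135 129 128 127 123 118 114 114 117 123 130 119  90  58  93 158]
327 [127 122 121 118 126 127 127 118 121 110  99 105 126 141 155 143 126 120 127 127 124 118 116 124 127 130 131 127 100  56]
330 [120 119 109 111 118 117 121 125 129 128 126 128 130 132 137 142 145 134 124 122 125 129 127 128 129 130 130 130 129 127]
333 [133 146 153 159 166 165 164 164 164 165 165 164 163 164 168 166 155 133 121 125 129 130 130 130 131 129 131 130 130 131]
```

The top corner matches its predicted row (189), and the lower edge is parallel to the ideal one (slope 0.70 against 0.73). The pose is within tolerance, so I hand in.

```bash
python3 - <<'E'
from m import *
p,R,o=T();print(o['time_s'],p,o['tool_rot'],o['grasp_force'],abs(o['joint_velocities']).max())
print(workorder.sign_off())
E
```

```text
19.325 [ 0.45945481 -0.30083265  0.15150293] [1.79841926e+02 1.52358920e-02 9.00842069e+01] 24.98104823171161 0.23911108776764586
the job is handed in; nothing more can be done
None
```

I handed the job in at 19.3 s; no verdict came back. By my last checks the dirty plate is flush on the pile, the flap is open at about 1.8 rad, and the clean spare is held still and upright over the pad. I viewed 11 pictures, one over the limit of 10.

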